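# Twist the tight orange cap off the incense dispenser

### The job

The push-fit cap of the orange-capped incense dispenser is stuck tight and has to come off for a refill. Grip it and work it loose while pulling up: twist it about 20 degrees anticlockwise (seen from above), then about 20 degrees clockwise of where it started, both before it leaves its neck. Lift it off and stand it gently, open end down, in the middle of the round glass dish, and leave the green cap alone.

Things in the scene. Friction and masses are not known exactly. Their poses are not given: they have to be found in the camera images.
- orange_cap: Orange round plastic cap, 40 mm wide, 46 tall, 50 g, white dash on top along its x. Origin: centre of its open underside, z up; bore 26 wide, 30 deep. Starts fully down on its neck, underside 115 mm above the ledge, x axis 45 deg anticlockwise of the dispenser's x. For the first 20 mm of rise it resists a straight pull with 10 to 20 N, far less while twisting (0.2 N m). Grip any diameter.
- orange_dispenser: Incense stick push dispenser with an orange band, fixed: white column 52 mm square on an 84 mm round foot, shoulder 115 mm up, then a neck 22 wide, 26 tall inside the cap; four sprung pads 20 mm above the shoulder grip the cap. Origin: centre of its underside, on the neck's axis; z up; its stick window faces -x.
- dish: Loose shallow round dish of clear glass with a greenish rim, 128 mm across and 16 mm tall, flat inner floor 5 mm above the ledge and about 104 mm across. Origin: centre of its underside, on the ledge; z up.
- green_cap: Green cap of the same shape and size on a second, identical dispenser with a green band. Bystander, to be left alone. Origin: centre of its open underside, 115 mm above the ledge.

How it is judged:
By the outcome, as a careful person would: the job done as asked, in the order asked, and still so for the second after the job is handed in, with the robot touching nothing.
It also fails if it takes over 51 s, if anything falls off the work surface, if the arm or the gripper's body presses on something with over 40 N, if the wrist force passes 120 N, or if a joint passes its speed limit or range.

### The arm

A 7-joint arm with a two-finger parallel gripper is mounted at the origin on the work surface. World frame = base frame: x ahead of the robot, y to its left, z up, the work surface at z = 0. Lengths are in m, angles in rad, forces in N, time in s.
With the tool pointing down it reaches from about 0.35 to 0.9 m from the base axis. Payload 8.1 kg.
Tool frame: the origin (TCP) lies midway between the tips of the shut fingers; the grasp point (between the pads) lies 19 mm behind it; z points along the fingers, y is the direction in which the jaws open and shut (so a half turn about z gives the same grasp; the last joint's range is limited). The gripper opens to 92 mm and grips with 3 to 60 N. Pads are 19 mm wide; open, the fingers measure 130 mm over their backs; the gripper's body (75 mm by 190 mm) begins 47 mm behind the grasp point.
Start: joints at [-1.383, 0.434, 0.025, 1.573, -0.012, 1.134, -0.075], TCP at [0.179, 0.599, 0.227] pointing down, gripper open.
Joint ranges: [-2.62, 2.62], [-0.44, 2.09], [-1.27, 1.32], [0.08, 2.57], [-1.32, 4.46], [0.12, 2], [-2.74, 2.74]. Speed limits (rad/s): [2.22, 2.22, 3.01, 3.01, 3.14, 3.14, 3.14].

### API

Orientations are given as a rotation vector (axis times angle).
In Python, from workcell import r, optics, sensors gives the robot as it stands. Calls block until the motion is done:
- r.move_to(position, orientation): joint-space move of the TCP to a pose.
- r.move_l(position, rot=None, vel=0.15, max_force=None): straight line of the TCP; rot=None keeps the orientation; vel is the mean speed in m/s. With max_force (N) it stops when the force on the tool has changed by that much, and returns True; else False.
- r.move_j(angles): joint-space move.
- r.gripper_to(opening, f_grip=None): finger opening in m; f_grip is the grip in N (None keeps the last); returns when the fingers have stopped.
- r.wait(seconds).
- r.ik(position, orientation): joint angles nearest the present ones, or None.
- optics.camera(name): name is "scene" or "top" or "wrist"; returns a dict with "color" (384x512x3 uint8, red, green, blue), "range_z" (384x512 float32, m along the optical axis (not along the pixel's ray), 0 where there is no reading), "camera_matrix" (3x3 intrinsics, pixels), "xyz" and "attitude" of the camera in the world. Camera axes: x right, y up, looking along -z (the intrinsics and any distortion apply to the point x, -y, -z); pixel columns grow to the right and rows downward; lengths in m; the calibration is good to about 2 mm. A picture is of the moment at which its call begins.
A pose or a line that the arm cannot do raises r.PlanningError and nothing moves.
- r.hand_in(): hands the job in, once; it reports no verdict.
Trained networks look in a picture, given as the dict that the camera call returned (one of the last four; its "shot" number tells which), for a name from the list of things; names that differ only in an ending like _2 or _b are one class to them, and where a whole thing is asked for, a point or a joint stands for the part that bears it (a point fixed in the world has none). Each returns a list of dicts, best first, with "confidence" (0 to 1); they miss things now and then, are a little off and sometimes report something else, mostly with a low value. They report only what shows in the picture. A call takes as long as a camera call.
- optics.recognise(thing, picture): "box" ([left, top, right, bottom] in pixels, round what is visible of it).
- optics.landmark_of(thing, picture): "position" ([column, row] in pixels: a listed point, or the origin of a listed thing).
Readings, each from a call of its own:
- sensors.current_t(): time.
- sensors.current_joint_pos(): joint angles.
- sensors.current_joint_velocities(): joint speeds.
- sensors.current_joint_efforts(): joint torques, N m.
- sensors.current_tcp_pos(): TCP position.
- sensors.current_ee_rot(): TCP orientation.
- sensors.current_ft_force(): force on the tool from outside, world axes, zero at the start.
- sensors.current_ft_torque(): the same for the moment, N m.
- sensors.current_finger_gap(): finger opening in m.
Only numpy, scipy, OpenCV 4.12 (cv2) and the standard library are available. Lean on these libraries where they do the work, as an engineer would, in place of code of your own. Each camera call takes 0.05 s, during which the arm holds its last target.

## Working session

There is one attempt and no reset: what is moved stays moved. The work goes in short steps, each a Python script; the robot and the scene stay as the last script left them, time stands still between calls to the robot, and variables do not carry over. Pictures are saved under pics/ and viewed, and the job is handed in when it is done.

```bash
mkdir -p pics; ls
cat > h.py <<'E'
import numpy as np, cv2
from scipy.spatial.transform import Rotation as R
from workcell import r, optics, sensors
def att(p):
    a=np.array(p["attitude"],float)
    return a if a.shape==(3,3) else R.from_rotvec(a).as_matrix() if a.size==3 else R.from_quat(a).as_matrix()
def cloud(p):
    K=np.array(p["camera_matrix"]);d=p["range_z"];v,u=np.mgrid[:384,:512]
    P=np.stack([(u-K[0,2])/K[0,0]*d,-(v-K[1,2])/K[1,1]*d,-d],-1)
    W=P@att(p).T+np.array(p["xyz"]);W[d==0]=np.nan
    return W
def ray(p,px):
    K=np.array(p["camera_matrix"]);v=np.array([(px[0]-K[0,2])/K[0,0],-(px[1]-K[1,2])/K[1,1],-1])
    return np.array(p["xyz"]),att(p)@v
def atz(p,px,z):
    o,d=ray(p,px);return o+d*(z-o[2])/d[2]
def save(p,n): cv2.imwrite("pics/"+n,p["color"][:,:,::-1])
E
python3 - <<'E'
from h import *
for c in ["scene","top","wrist"]:
    p=optics.camera(c);save(p,c+"0.png");np.save(c+"0.npy",p,allow_pickle=True)
    print(c,[k for k in p],p["xyz"],p["attitude"],p["camera_matrix"])
    for t in ["orange_cap","orange_dispenser","dish","green_cap"]:
        b=optics.recognise(t,p);l=optics.landmark_of(t,p);
        print(t,[(np.round(x["box"]),x["confidence"]) for x in b[:2]],[(np.round(x["position"],1),x["confidence"]) for x in l[:2]])
print(sensors.current_t(),sensors.current_tcp_pos(),sensors.current_ee_rot(),sensors.current_ft_force())
E
```

```text
pics
scene ['color', 'range_z', 'camera_matrix', 'xyz', 'attitude', 'shot'] [ 0.85813316 -0.43860152  0.56068728] [0.86646221 0.25534653 0.54155424] [[363.60342481   0.         253.39879568]
 [  0.         363.60342481 200.7066522 ]
 [  0.           0.           1.        ]]
orange_cap [(array([238., 186., 256., 216.]), 0.67)] [(array([249.5, 205.5]), 0.93)]
orange_dispenser [(array([230., 206., 271., 266.]), 0.6)] [(array([248.7, 251.3]), 0.56)]
dish [] [(array([188.9, 356.9]), 0.86)]
green_cap [(array([272., 119., 293., 143.]), 0.84)] [(array([283. , 140.6]), 0.54)]
top ['color', 'range_z', 'camera_matrix', 'xyz', 'attitude', 'shot'] [0.4698503  0.00437543 0.87176133] [ 0.05598665 -0.08744232 -1.58993127] [[351.88335862   0.         263.30347557]
 [  0.         351.88335862 188.17240406]
 [  0.           0.           1.        ]]
orange_cap [(array([253., 166., 270., 186.]), 0.53)] [(array([262.9, 175.9]), 0.68)]
orange_dispenser [(array([241., 164., 276., 198.]), 0.89)] [(array([257.7, 177.3]), 0.74)]
dish [(array([333., 135., 380., 187.]), 0.58)] [(array([352.5, 160.7]), 0.69)]
green_cap [(array([118., 210., 144., 228.]), 0.72)] [(array([133.3, 216.8]), 0.84)]
wrist ['color', 'range_z', 'camera_matrix', 'xyz', 'attitude', 'shot'] [0.10807928 0.62177163 0.38512997] [-0.24198699 -0.17975646  1.27003103] [[308.8333558    0.         252.54056756]
 [  0.         308.8333558  194.50599942]
 [  0.           0.           1.        ]]
orange_cap [] []
orange_dispenser [] []
dish [] []
green_cap [] []
1.35 [0.17924503 0.59876285 0.22676193] [4.55305052e-01 3.10839190e+00 1.11822915e-04] [0.54955802 0.33474995 0.12563097]
```

Run:
```python
import numpy as np,cv2
a=np.load("scene0.npy",allow_pickle=True).item()["color"];b=np.load("top0.npy",allow_pickle=True).item()["color"]
cv2.imwrite("pics/s_big.png",cv2.resize(a,(800,600))[:,:,::-1]);cv2.imwrite("pics/t_big.png",cv2.resize(b,(800,600))[:,:,::-1])
```

```text
(no output)
```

View pics/s_big.png

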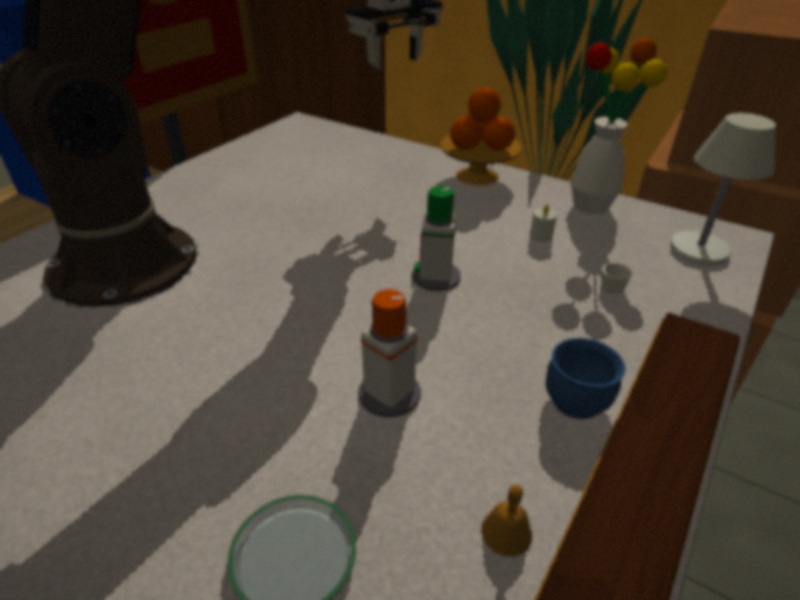

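View pics/t_big.png

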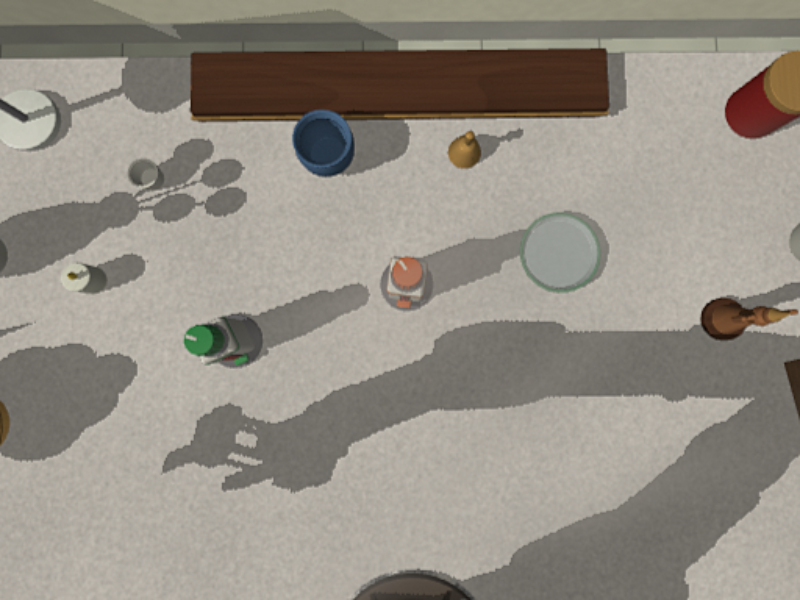

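The scene view shows the orange cap at about (389,315) of 800x600, with its dish at (292,550). In the top view the cap is at (406,272) with a white dash near (402,263), and the dish is at (560,252). Green cap and vase are well away. Now I'll measure them.

Run:
```python
from h import *
for c in ["top","scene"]:
    p=np.load(c+"0.npy",allow_pickle=True).item();W=cloud(p)
    hsv=cv2.cvtColor(p["color"],cv2.COLOR_RGB2HSV)
    u0,u1,v0,v1=(235,285,150,205) if c=="top" else (220,290,180,270)
    m=np.zeros((384,512),bool);m[v0:v1,u0:u1]=True
    o=m&(hsv[...,1]>120)&((hsv[...,0]<18)|(hsv[...,0]>172))&(W[...,2]>.1)
    print(c,o.sum(),"pcts z",np.nanpercentile(W[o][:,2],[5,50,95,99]))
    top=m&(W[...,2]>.154)&(W[...,2]<.168)
    vv,uu=np.nonzero(top)
    print("top face",top.sum(),np.nanmedian(W[top],0),(np.nanmin(W[top],0)+np.nanmax(W[top],0))/2,np.nanmax(W[top],0)-np.nanmin(W[top],0), uu.mean(),vv.mean(),"atz",atz(p,(uu.mean(),vv.mean()),.161))
    q=(hsv[...,1]<100)&top&(hsv[...,2]>150)
    vv,uu=np.nonzero(q);print("white",list(zip(uu,vv)),W[q].mean(0) if q.any() else None)
    # table height
    print("ground z",np.nanmedian(W[210:230,300:330,2]) if c=="top" else np.nanmedian(W[300:330,60:120,2]))
    # shoulder
    s=m&(abs(W[...,2]-.115)<.004);print("shoulder",s.sum(),np.nanmin(W[s],0),np.nanmax(W[s],0))
    cv2.imwrite("pics/%s_zoom.png"%c,cv2.resize(p["color"][v0:v1,u0:u1,::-1],None,fx=9 if c=="top" else 6,fy=9 if c=="top" else 6,interpolation=cv2.INTER_NEAREST))
    if c=="top":
        print("dish crop depth z row161",np.round(W[161,325:392,2],3))
        r0=m*0;print(np.round(W[120:200,358,2],3))
        g=p["color"][115:205,310:405,::-1];cv2.imwrite("pics/dish_zoom.png",cv2.resize(g,None,fx=6,fy=6,interpolation=cv2.INTER_CUBIC))
```

```text
top 116 pcts z [0.15827436 0.16130983 0.16353819 0.16543435]
top face 289 [ 0.5638824  -0.00466877  0.16141036] [ 0.56503855 -0.0054423   0.16001708] [0.03952158 0.03893194 0.0113576 ] 260.3529411764706 173.69896193771626 atz [ 0.56431389 -0.0051431   0.161     ]
white [(np.int64(256), np.int64(166)), (np.int64(255), np.int64(167)), (np.int64(256), np.int64(167)), (np.int64(257), np.int64(167)), (np.int64(255), np.int64(168)), (np.int64(256), np.int64(168)), (np.int64(257), np.int64(168)), (np.int64(258), np.int64(168)), (np.int64(256), np.int64(169)), (np.int64(257), np.int64(169)), (np.int64(258), np.int64(169)), (np.int64(257), np.int64(170)), (np.int64(258), np.int64(170)), (np.int64(259), np.int64(170)), (np.int64(258), np.int64(171)), (np.int64(259), np.int64(171)), (np.int64(260), np.int64(171)), (np.int64(258), np.int64(172)), (np.int64(259), np.int64(172))] [0.57374195 0.00085889 0.16186876]
ground z 0.0005927607801320955
shoulder 144 [ 0.53926549 -0.03150031  0.11100989] [0.59031767 0.0214399  0.11815249]
dish crop depth z row161 [ 0.002  0.001 -0.     0.002  0.001  0.    -
[... 698 characters left out ...]
.008  0.007  0.004
  0.006  0.009  0.006  0.006  0.007  0.005  0.007  0.003  0.008  0.006
  0.003  0.009  0.006  0.004  0.004  0.006  0.004  0.007  0.008  0.008
  0.006  0.005  0.006  0.007  0.01   0.018  0.02   0.017  0.001  0.003
  0.003  0.001 -0.001  0.     0.001  0.003 -0.004  0.002 -0.001  0.002]
scene 620 pcts z [0.11530661 0.14901298 0.16227515 0.1627465 ]
top face 283 [ 0.56779352 -0.00844617  0.16122493] [ 0.56586124 -0.00558116  0.15907437] [0.04012768 0.03921501 0.00994091] 248.64310954063603 192.3356890459364 atz [ 0.56789609 -0.00856039  0.161     ]
white [] None
ground z 0.0008347823908586571
shoulder 197 [ 0.53971481 -0.03209944  0.11106462] [0.592363   0.01666804 0.11856164]
```

View pics/top_zoom.png

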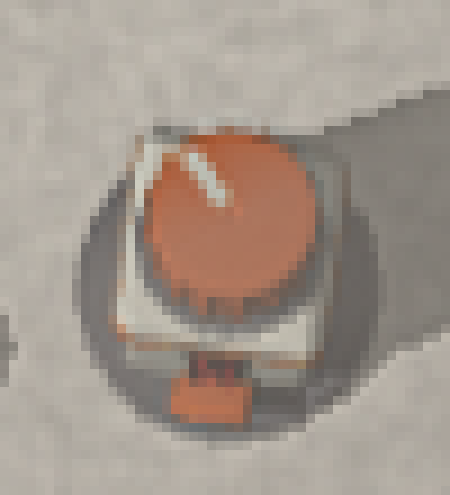

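View pics/dish_zoom.png

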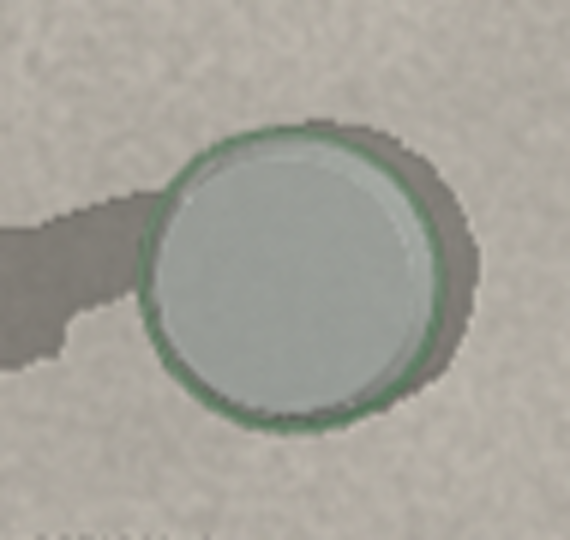

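```bash
cat >> h.py <<'E'
def down(yaw): # tool z down, tool y at (yaw+90) from world x... Rz(yaw)*Rx(pi)
    return (R.from_euler('z',yaw)*R.from_euler('x',np.pi)).as_rotvec()
CAP=np.array([0.565,-0.0055])
E
python3 - <<'E'
from h import *
p=np.load("top0.npy",allow_pickle=True).item()
print("dish",atz(p,(358.75,161.25),.016))
W=cloud(p);m=np.zeros((384,512),bool);m[125:200,325:395]=True
m&=(W[...,2]>.012)&(W[...,2]<.024)
P=W[m][:,:2];A=np.c_[P*2,np.ones(len(P))];s=np.linalg.lstsq(A,(P**2).sum(1),rcond=None)[0]
print("fit",s[:2],np.sqrt(s[2]+s[0]**2+s[1]**2),len(P))
D=s[:2]
for d in range(-180,180,20):
    y=np.radians(d);o=[]
    for xy,z,dy in [(CAP,.124,0),(CAP,.134,22),(CAP,.14,-22),(D,.016,-22),(D,.25,-22),(CAP,.3,0)]:
        q=r.ik([*xy,z],down(y+np.radians(dy)));o.append(None if q is None else np.round(q,2))
    if all(x is not None for x in o): print(d,o[0],[x[6] for x in o])
print(sensors.current_t())
E
```

```text
dish [ 0.61004907 -0.25098782  0.016     ]
fit [ 0.6093769  -0.24890748] 0.060719752525338 441
-180 [-0.39  0.46  0.43  1.87 -0.25  0.86  1.73] [np.float64(1.73), np.float64(2.07), np.float64(1.37), np.float64(1.87), np.float64(1.9), np.float64(1.69)]
-160 [-0.35  0.46  0.37  1.87 -0.22  0.86  2.05] [np.float64(2.05), np.float64(2.35), np.float64(1.69), np.float64(2.16), np.float64(2.27), np.float64(2.01)]
-140 [-0.26  0.45  0.25  1.86 -0.14  0.85  2.32] [np.float64(2.32), np.float64(2.65), np.float64(2.01), np.float64(2.47), np.float64(2.66), np.float64(2.33)]
-120 [-0.19  0.44  0.15  1.85 -0.08  0.85  2.61] [np.float64(2.61), np.float64(2.32), np.float64(2.3), np.float64(2.03), np.float64(2.16), np.float64(2.65)]
-100 [ 0.61  0.69 -1.07  1.78  0.68  1.09  2.27] [np.float64(2.27), np.float64(-2.29), np.float64(2.59), np.float64(2.17), np.float64(2.42), np.float64(2.49)]
-80 [-0.81  0.71  1.15  1.9  -0.75  1.05 -2.3 ] [np.float64(-2.3), np.float64(-1.94), np.float64(2.26), np.float64(-2.18), np.float64(-2.48), np.float64(-2.59)]
-60 [-0.81  0.71  1.15  1.9  -0.75  1.05 -1.95] [np.flo
[... 1163 characters left out ...]
float64(-0.23), np.float64(0.39), np.float64(0.25), np.float64(0.01)]
100 [-0.53  0.5   0.62  1.88 -0.37  0.88  0.46] [np.float64(0.46), np.float64(0.8), np.float64(0.09), np.float64(0.74), np.float64(0.61), np.float64(0.35)]
120 [-0.49  0.49  0.57  1.88 -0.34  0.87  0.77] [np.float64(0.77), np.float64(1.12), np.float64(0.41), np.float64(1.08), np.float64(0.97), np.float64(0.69)]
140 [-0.46  0.48  0.52  1.87 -0.31  0.87  1.09] [np.float64(1.09), np.float64(1.44), np.float64(0.73), np.float64(1.35), np.float64(1.33), np.float64(1.02)]
160 [-0.42  0.47  0.47  1.87 -0.28  0.86  1.41] [np.float64(1.41), np.float64(1.76), np.float64(1.05), np.float64(1.6), np.float64(1.63), np.float64(1.36)]
1.35
```

Run:
```python
from h import *
r.move_l([0.179,0.599,0.32],vel=.2)
r.move_to([*CAP,.30],down(np.pi/2))
print(sensors.current_t(),sensors.current_tcp_pos(),sensors.current_joint_pos(),sensors.current_ft_force())
p=optics.camera("wrist");save(p,"w1.png");np.save("w1.npy",p,allow_pickle=True)
print([(x["position"],x["confidence"]) for x in optics.landmark_of("orange_cap",p)],[(x["position"],x["confidence"]) for x in optics.landmark_of("dish",p)])
W=cloud(p)
m=(abs(W[...,2]-.161)<.006)&(np.hypot(W[...,0]-CAP[0],W[...,1]-CAP[1])<.04)
print(m.sum(),W[m].min(0),W[m].max(0),(W[m].min(0)+W[m].max(0))/2)
```

```text
4.5083 [ 0.56511937 -0.0041801   0.29985381] [-0.67481415  0.3379508   0.80908606  1.65607881 -0.25522323  1.25760183
  0.18766745] [-0.06268316 -0.36941014 -0.09653897]
[([254.6, 172.8], 0.63)] [([279.3, 297.9], 0.92)]
1181 [ 0.54492873 -0.02083552  0.15504337] [0.58523571 0.01836043 0.16372615] [ 0.56508222 -0.00123755  0.15938476]
```

View pics/w1.png

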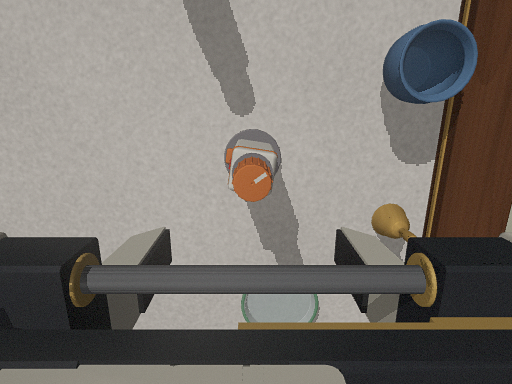

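The wrist view shows the orange cap at (252,180), with the dash pointing up-right. The jaws straddle it in x, and the dish is below at (280,305). x agrees at 0.565 in all views. y spreads from -0.001 to -0.0055, so I'll take -0.004.

```bash
sed -i 's/^CAP=.*/CAP=np.array([0.565,-0.004])/' h.py
python3 - <<'E'
from h import *
r.move_l([*CAP,.20],rot=down(np.pi/2),vel=.15)
r.wait(.2);print(sensors.current_tcp_pos())
print(r.move_l([*CAP,.125],rot=down(np.pi/2),vel=.08,max_force=8))
r.wait(.2);print(sensors.current_tcp_pos(),sensors.current_ft_force())
r.gripper_to(.036,f_grip=50)
r.wait(.2)
print(sensors.current_t(),sensors.current_finger_gap(),sensors.current_tcp_pos(),sensors.current_ft_force(),sensors.current_ft_torque())
for c in ["scene","wrist"]:
    p=optics.camera(c);save(p,c+"2.png")
    if c=="scene": cv2.imwrite("pics/scene2z.png",cv2.resize(p["color"][130:290,180:330,::-1],None,fx=4,fy=3.7))
E
```

```text
[ 0.56555894 -0.00403629  0.20089262]
False
[ 0.56526439 -0.00395582  0.12540694] [-0.40894715  0.11006513 -0.54359668]
8.0417 0.03942872201062304 [ 0.56484485 -0.00402609  0.12494603] [-0.041235   -0.9679531  -0.40729512] [-0.17057898  0.33913121 -0.02793249]
```

View pics/scene2z.png

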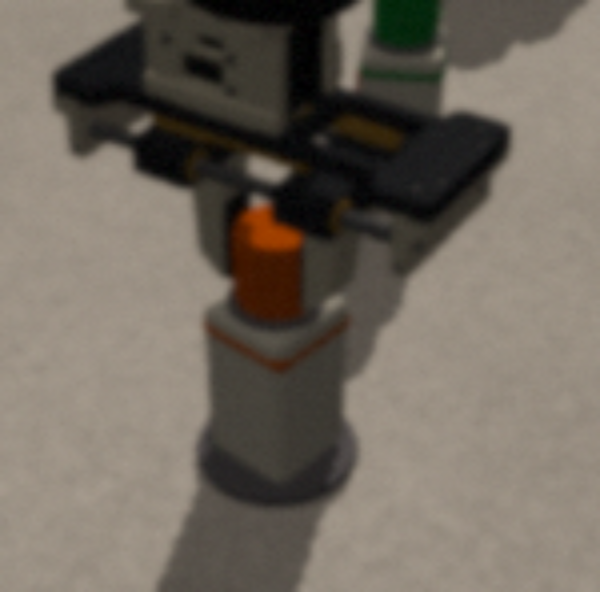

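View pics/wrist2.png

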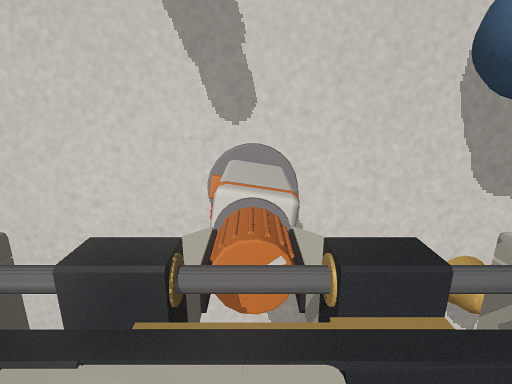

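Well gripped: the gap is 39.4 mm with the cap centred between the pads. The dash shows at (275,265) in the wrist view. Now twist while pulling.

```bash
python3 - <<'E'
from h import *
def rep(s):
    y=(R.from_rotvec(sensors.current_ee_rot())*R.from_euler('x',np.pi).inv()).as_euler('ZYX',degrees=True)
    print(s,sensors.current_t(),np.round(sensors.current_tcp_pos(),4),np.round(y,2),"gap",round(sensors.current_finger_gap(),4),np.round(sensors.current_ft_force(),1),np.round(sensors.current_ft_torque(),2))
def view(n):
    p=optics.camera("wrist");save(p,n)
rep("start")
h=np.pi/2;z=.125
r.move_l([*CAP,z+.005],rot=down(h+np.radians(21)),vel=.004);rep("ccw");r.wait(.2);rep("ccw");view("w3.png")
r.move_l([*CAP,z+.012],rot=down(h-np.radians(21)),vel=.003);rep("cw");r.wait(.2);rep("cw");view("w4.png")
p=optics.camera("scene");cv2.imwrite("pics/scene4z.png",cv2.resize(p["color"][130:290,180:330,::-1],None,fx=3,fy=3))
E
cd pics; python3 -c "
import cv2,numpy as np
cv2.imwrite('cmp.png',np.hstack([cv2.imread(f)[190:330,170:340] for f in ('wrist2.png','w3.png','w4.png')]))"
```

```text
start 8.1417 [ 0.5648 -0.004   0.1249] [9.e+01 0.e+00 2.e-02] gap 0.0396 [-0.5  0.3 -0. ] [-0.23  0.35 -0.03]
ccw 9.5417 [ 0.5646 -0.0039  0.1299] [ 1.1099e+02 -2.0000e-02  4.0000e-02] gap 0.0395 [-3.   0.6 -6.7] [-0.01  0.47 -0.  ]
ccw 9.7417 [ 0.5647 -0.0039  0.13  ] [ 1.1099e+02 -2.0000e-02  3.0000e-02] gap 0.0397 [-3.8  0.5 -5.8] [-0.03  0.79 -0.02]
cw 12.275 [ 0.5649 -0.004   0.137 ] [ 6.901e+01 -0.000e+00  1.000e-02] gap 0.0394 [-3.7 -1.2 -5.5] [-0.25  1.23  0.08]
cw 12.475 [ 0.5649 -0.004   0.137 ] [ 6.901e+01 -0.000e+00  1.000e-02] gap 0.0392 [-4.6 -0.7 -5.3] [-0.2   1.24  0.1 ]
```

View pics/cmp.png

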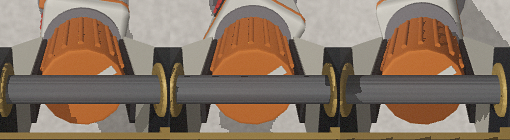

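View pics/scene4z.png

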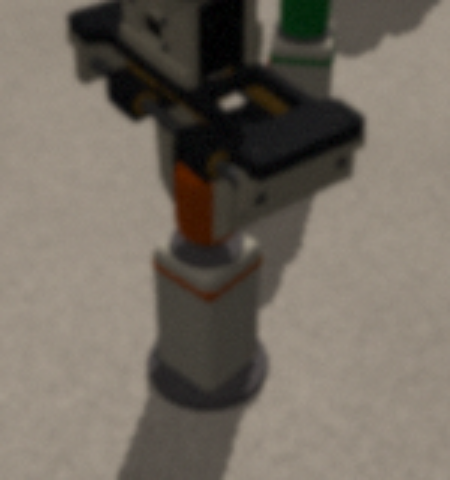

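The dash stays put between the jaws in all three views, so the cap turned with the gripper (+21°, then −21°). The scene view shows it risen, with a visible gap above the shoulder. Next I'll lift it off and carry it over.

```bash
python3 - <<'E'
from h import *
o=down(np.pi/2-np.radians(21))
D=np.array([.6098,-.250])
r.move_l([*CAP,.165],rot=o,vel=.03)
print(sensors.current_ft_force(),sensors.current_finger_gap())
r.move_l([*CAP,.23],rot=o,vel=.12)
r.wait(.2);print(sensors.current_finger_gap(),sensors.current_ft_force())
r.move_l([*D,.23],rot=o,vel=.15)
r.move_l([*D,.08],rot=o,vel=.12);r.wait(.2)
print(sensors.current_t(),sensors.current_tcp_pos(),sensors.current_finger_gap(),sensors.current_ft_force())
for c in ["scene","top","wrist"]:
    p=optics.camera(c);save(p,c+"5.png");np.save(c+"5.npy",p,allow_pickle=True)
E
cd pics; python3 -c "
import cv2,numpy as np
cv2.imwrite('cmp5.png',np.hstack([cv2.resize(cv2.imread(f),(400,300)) for f in ('scene5.png','wrist5.png')]))"
```

```text
[ 0.60325995 -1.06660738 -1.16146099] 0.03951220441336598
0.03953606004165248 [-0.57129943  0.331399    0.06384315]
17.9667 [ 0.61007106 -0.25008615  0.08052114] 0.039329583722950034 [-0.20408225  0.03506315 -0.93146113]
```

View pics/cmp5.png

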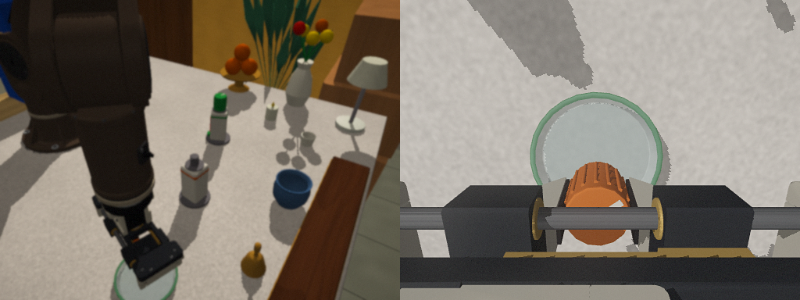

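View pics/top5.png

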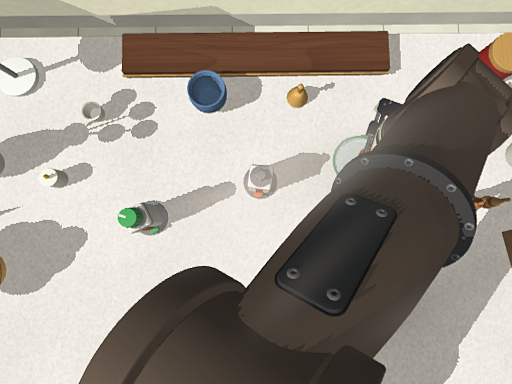

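The wrist view shows the cap held over the dish, with the rim spanning columns 530–662 of the half-scale view. In the top view the neck is bare at (260,180) and the dispenser is upright. The arm passes near the red bottle at (495,55), so I'll check that clearance and the dish centre.

Run:
```python
from h import *
p=np.load("top5.npy",allow_pickle=True).item();W=cloud(p)
for px in [(500,60),(508,50),(490,70),(470,55),(480,60),(478,80),(455,70),(430,95),(385,110)]: print(px,np.round(W[px[1],px[0]],3))
q=np.load("top0.npy",allow_pickle=True).item();V=cloud(q)
print("bottle",[np.round(V[b,a],3) for a,b in [(500,60),(508,50),(480,75),(470,70)]])
w=np.load("wrist5.npy",allow_pickle=True).item();W=cloud(w)
hsv=cv2.cvtColor(w["color"],cv2.COLOR_RGB2HSV)
m=(W[...,2]>.012)&(W[...,2]<.024)&(np.hypot(W[...,0]-.61,W[...,1]+.25)<.08)&(np.hypot(W[...,0]-.61,W[...,1]+.25)>.045)
P=W[m][:,:2];print(m.sum())
A=np.c_[P*2,np.ones(len(P))];s=np.linalg.lstsq(A,(P**2).sum(1),rcond=None)[0]
print("fit",s[:2],np.sqrt(s[2]+s[0]**2+s[1]**2))
# cap position in same frame
c=(hsv[...,1]>120)&((hsv[...,0]<18)|(hsv[...,0]>172))&(np.hypot(W[...,0]-.61,W[...,1]+.25)<.04)
print("cap",np.nanmin(W[c],0),np.nanmax(W[c],0))
```

```text
(500, 60) [ 0.82  -0.554  0.115]
(508, 50) [ 0.843 -0.574  0.115]
(490, 70) [ 0.635 -0.265  0.489]
(470, 55) [ 0.647 -0.235  0.502]
(480, 60) [ 0.648 -0.256  0.487]
(478, 80) [ 0.613 -0.233  0.515]
(455, 70) [ 0.621 -0.205  0.522]
(430, 95) [ 0.593 -0.175  0.527]
(385, 110) [ 0.684 -0.256  0.191]
bottle [array([ 0.82 , -0.554,  0.115]), array([ 0.843, -0.573,  0.116]), array([ 0.812, -0.548,  0.051]), array([ 0.833, -0.537,  0.032])]
3011
fit [ 0.61054741 -0.2449296 ] 0.06045951982816787
cap [ 0.58895039 -0.26668192  0.07255876] [ 0.64440282 -0.21149613  0.17513223]
```

The arm is well clear of the bottle (0.5 m high against 0.115 m). With the wrist camera's known y offset (+3 mm), the dish centre comes to about (0.610, −0.2485).

Run:
```python
from h import *
o=down(np.pi/2-np.radians(21));D=[.610,-.2485]
r.move_l([*D,.03],rot=o,vel=.06);r.wait(.3)
f0=sensors.current_ft_force();print(sensors.current_tcp_pos(),f0)
hit=r.move_l([*D,.0125],rot=o,vel=.015,max_force=3)
r.wait(.2)
print(hit,sensors.current_t(),sensors.current_tcp_pos(),sensors.current_ft_force()-f0,sensors.current_finger_gap())
p=optics.camera("wrist");save(p,"w6.png")
p=optics.camera("scene");save(p,"s6.png")
```

```text
[ 0.61013933 -0.24851735  0.03027469] [ 0.25339957 -0.24494638 -0.59341294]
True 20.525 [ 0.60989925 -0.24845756  0.01496224] [-0.64236513  1.40915988  6.42282758] 0.039546942374485534
```

View pics/w6.png

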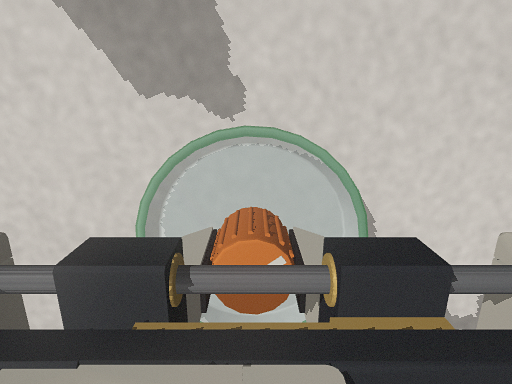

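The cap touched down at TCP z = 0.01496, right where expected (0.0149). In the wrist view it stands centred left to right in the dish at (252,270). Release, opening only partway so the finger backs stay inside the rim.

```bash
python3 - <<'E'
from h import *
o=down(np.pi/2-np.radians(21));D=[.610,-.2485]
r.gripper_to(.052);r.wait(.2)
print(sensors.current_finger_gap(),sensors.current_ft_force())
r.move_l([*D,.09],rot=o,vel=.05)
r.move_l([*D,.20],rot=o,vel=.15)
r.move_l([.45,-.25,.28],rot=o,vel=.2)
r.wait(.3);print(sensors.current_t())
for c in ["scene","top","wrist"]:
    p=optics.camera(c);save(p,c+"7.png");np.save(c+"7.npy",p,allow_pickle=True)
    W=cloud(p)
    m=(W[...,2]>.044)&(W[...,2]<.058)&(np.hypot(W[...,0]-.61,W[...,1]+.25)<.04)
    if m.sum()>30: print(c,m.sum(),"cap",(W[m].min(0)+W[m].max(0))/2,np.ptp(W[m],0))
    k=(W[...,2]>.012)&(W[...,2]<.024)&(abs(np.hypot(W[...,0]-.61,W[...,1]+.25)-.06)<.014)
    P=W[k][:,:2]
    if len(P)>50:
        A=np.c_[P*2,np.ones(len(P))];s=np.linalg.lstsq(A,(P**2).sum(1),rcond=None)[0];print(c,len(P),"rim",s[:2],np.sqrt(s[2]+s[:2]@s[:2]))
E
cd pics; python3 -c "
import cv2,numpy as np
cv2.imwrite('cmp7.png',np.hstack([cv2.resize(cv2.imread(f),(400,300)) for f in ('scene7.png','wrist7.png')]))"
```

```text
0.051885681805198536 [ 0.4820018  -0.4236003  -0.22331496]
25.1833
scene 544 cap [ 0.61225584 -0.24985177  0.04938254] [0.0391124  0.03924462 0.01008649]
scene 861 rim [ 0.6111695  -0.24819812] 0.06069359387741012
top 214 cap [ 0.61013572 -0.24906379  0.04946694] [0.03990462 0.03670603 0.01059101]
top 439 rim [ 0.60928313 -0.24889034] 0.060700215414686266
wrist 862 cap [ 0.60958854 -0.24627963  0.04885879] [0.03906639 0.03961622 0.0095608 ]
wrist 1579 rim [ 0.6098147  -0.24541768] 0.06079280252371209
```

View pics/cmp7.png

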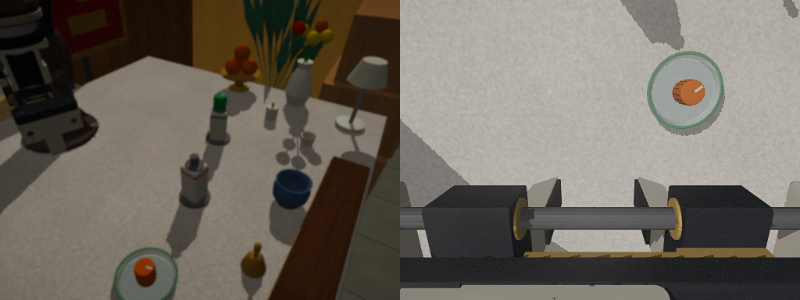

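View pics/top7.png

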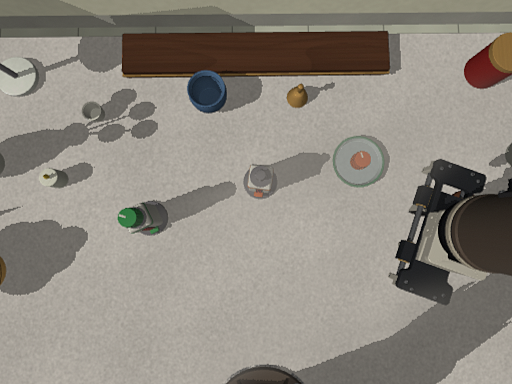

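All three cameras put the cap upright within 2 mm of the dish centre, with its top about 51 mm up. The neck is bare at (260,178) in the top view, and the green cap is still in place at (128,216). The gripper has stopped near the brown ornament at (465,200), so I'll check for contact before handing in.

Run:
```python
from h import *
print(sensors.current_tcp_pos(),sensors.current_ft_force(),sensors.current_t())
q=np.load("top0.npy",allow_pickle=True).item();V=cloud(q);print("ornament max z",np.nanmax(V[190:215,450:512,2]), np.nanmedian(V[203,455:475],0))
r.hand_in()
```

```text
[ 0.45006512 -0.25003423  0.27983894] [-1.17569979 -0.50760902 -0.1349793 ] 25.3333
ornament max z 0.15993519316758853 [ 0.50044455 -0.48763556  0.04561679]
the job is handed in; nothing more can be done
```

The orange cap is off and standing open end down in the middle of the glass dish, and the job is handed in at about 25 s of the 51 s allowed.

- **Twist and pull:** I gripped the cap across world x with 50 N. I turned it 21° anticlockwise during the first 5 mm of rise, then to 21° clockwise of its start by 12 mm, before it left the neck. The white dash did not move relative to the jaws, so the cap did not slip.
- **Placing:** I lifted it straight off and lowered it until it touched the dish floor at the expected height, with a contact force of about 6 N. I then opened the fingers only partway, so they stayed inside the rim, and backed away.
- **Final checks:** All three cameras show the cap upright, within 2 mm of the dish centre. The dish has not moved noticeably, the neck is bare and the green cap is where it was. The gripper is clear of everything: it is 0.28 m up, nearby objects reach 0.16 m at most, and the force reading is near zero.
- **Disagreement:** The wrist camera read y about 3 mm higher than the other two, for both the cap and the dish. I allowed for that when placing the cap.

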